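# Find the copper-wound transformer by its weight and hold it on the test contacts

## Robot

A 6-joint arm with a two-finger parallel gripper is mounted at the origin on a cart in front of the work surface, level with it; the furniture and walls round the work are solid. World frame = base frame: x ahead of the robot, y to its left, z up, the work surface at z = 0. Lengths are in mm, angles in rad, forces in N, time in s.
With the tool pointing down it reaches from about 300 to 775 mm from the base axis. Payload 14.6 kg.
Tool frame: the origin (TCP) lies at the very end of the fingers, on their centre line; the grasp point (between the pads) lies 19 mm behind it; z points along the fingers, y is the line along which they close (so a half turn about z gives the same grasp; the last joint's range is limited). The gripper opens to 94 mm and grips with 3 to 60 N. Pads are 16 mm wide; open, the fingers measure 119 mm over their backs; the gripper's body (75 mm by 177 mm) begins 78 mm behind the grasp point.
Start: joints at [1.113, 0.3, 1.521, -0, 1.321, -0.067], TCP at [209.507, 508.523, 177.646] pointing down, gripper open.
Joint ranges: [-3.03, 3.03], [-0.79, 2.21], [0.23, 2.52], [-1.04, 4.18], [0, 3.07], [-2.55, 2.55]. Speed limits (rad/s): [2.22, 2.22, 2.57, 3.14, 3.14, 3.14].

## Interface

Orientations are given as [roll, pitch, yaw] about the fixed x, y, z axes, in that order (R = Rz(yaw) Ry(pitch) Rx(roll)).
In Python, from cell import manip gives the robot as it stands.
- The arm moves only by the tool servo_tool, never from a script. Its argument "motion" is a list that holds one entry, the list of rows, each a list of 7 numbers: the shift along the world's x, y, z as a fraction of full scale, then the turn, a rotation vector about the world's x, y, z as a fraction of full scale, then the closure, from 0 (fully open) to 1 (shut). In form: [[[x, y, z, rx, ry, rz, gripper], ...]]. A call has 1 to 10 rows; each row is the pose to reach, as a shift and turn from the pose commanded when the call began, turning the shorter way round; what a row does not reach only later rows make up. Full scale, the value 1, is 0.5 m for a shift and pi rad for a turn. A row lasts 1/10 s, in which the tool goes at most 50 mm and 8.59 degrees, less where a joint would pass 70% of its speed; a pose out of reach is approached as far as the arm can. A call with a number of a shift or a turn outside -1 to 1 is refused whole. A call with a gripper value outside its range is refused whole. The fingers move at their own pace and stop on an object; "newtons" is the grip in N (left out, the last holds). Time passes only in rows, so rows that repeat a pose let the fingers close. It gives the time, the measured TCP pose, the force, the opening and the grip force at its end, in the units of the state.
- manip.read_state(): the state, without advancing time (a new reading comes with each control period).
- manip.camera(name): name is "scene" or "top" or "wrist"; returns a dict with "frame" (480x640x3 uint8, red, green, blue), "range_z" (480x640 float32, mm along the optical axis (not along the pixel's ray), 0 where there is no reading), "vfov" (degrees; the focal length in pixels is half the picture's height over the tangent of half this angle, whatever the lens; pixels are square), "cx", "cy" (the principal point, pixels), "k1" (the pictures are not rectified: a ray, as slopes to the right and down, at radius r is drawn at 1 + k1 r^2 times it, then the intrinsics apply), "cam_to_world" (4x4, takes a point from camera to world coordinates). Camera axes: x right, y down, z forward; pixel columns grow to the right and rows downward; lengths in mm; the calibration is good to about 2 mm. A picture is of the moment at which its call begins.
- manip.sign_off(): hands the job in; it is judged then, once.
The state is a dict: "clock": time; "joints": joint angles; "qd": joint speeds; "effort": joint torques, N m; "eef_pos": TCP position; "eef_rot": TCP orientation; "wrist_force": force on the tool from outside, world axes, zero at the start; "moment": the same for the moment, N m; "finger_gap": finger opening in mm; "finger_force": force on a finger pad.
Only numpy, scipy, OpenCV 4.12 (cv2) and the standard library are available. Lean on these libraries where they do the work, as an engineer would, in place of code of your own. Each camera call takes 0.05 s, during which the arm holds its last target. There are 200 camera calls.

## Task

The two large transformers look the same, but one is wound with copper and the other with lighter aluminium: lift each of them in turn and feel which is heavier. Stand the lighter one upright on the open log book, to be written up as a reject; set the heavier one into the pocket of the test fixture (if the sliding cover is over the pocket, push it back first), press it well down on the spring contacts and finish while holding it there, gripped and pressed. Leave the mug, the cutters, the small transformer and the red probe where they are.

Things in the scene. Friction and masses are not known exactly. Their poses are not given: they have to be found in the camera images.
- transformer_p: One of two look-alike taped transformers, pins down, 35 x 81 x 38 mm; the solid block to grip is 32 (own x) x 68 (own y) x 37 mm high. Origin at the centre of the underside, z up. Grip it across the 32 mm, by its upper 18 mm. A half turn about z makes no difference. Weight unknown, 0.2 to 0.55 kg; one of the two, either, is at least 1.4 times as heavy as the other.
- transformer_q: One of two look-alike taped transformers, pins down, 35 x 81 x 38 mm; the solid block to grip is 32 (own x) x 68 (own y) x 37 mm high. Origin at the centre of the underside, z up. Grip it across the 32 mm, by its upper 18 mm. A half turn about z makes no difference. Weight unknown, 0.2 to 0.55 kg; one of the two, either, is at least 1.4 times as heavy as the other.
- fixture: Fixed grey box, 132 (own x) x 112 (own y) mm, upper face 36 mm above the worktop. Origin under its centre; x points to its rear (lead sockets), away from the worker's edge of the worktop. Front half of the upper face: a 38 (x) x 86 (y) mm pocket, centre at x = -22 mm, with a black spring contact bed in it. Rails 8 mm high run along x at both side edges, over 44 mm from the middle line; 4 mm stops close the front and rear.
- nest (a point): Centre of the pocket's mouth, level with the fixture's upper face; axes as the fixture's. A transformer goes in with its long side (own y) along y, with 1.5 mm to spare each side across x and 2.5 mm along y; its underside meets the contact bed 5 mm below this point.
- bed (a joint): How far the spring contact bed in the pocket is pressed down, m: 0 at rest, 0.006 at its stop. It pushes back with 7 N at the start and 16 N at the stop, more than a transformer's weight, and rises when let go. Fully down, the transformer's underside is 11 mm below the fixture's upper face.
- cover (a joint): How far the aluminium sliding cover is open, m: 0 it covers the pocket, 0.060 fully open (slid to the fixture's own +x). From 0.045 on the pocket is clear. It slides with about 1.5 N and stays where it is left. The sheet is 44 (x) x 94 (y) mm, its top 4 mm above the fixture's upper face.
- cover_knob (a point): Middle of the cover's black round knob, 14 mm in diameter, 15 mm above the fixture's upper face; its wide part reaches 5 mm up and down from here. It is on the cover's centre, above the pocket's centre when shut; axes as the fixture's.
- notes: Open log book lying flat near the worker's edge, 210 (own x) x 152 (own y) mm; things stand on it 11 mm above the worktop; it does not move. Origin at the centre of its underside. There is room for both transformers on it.
- coffee_mug: Blue mug, 80 mm across and 94 mm high, handle to its own -y; origin under its middle. A bystander: leave it where it is.
- cutters: Side cutters lying flat, 40 x 124 x 10 mm, long side along own y; origin under the middle. A bystander: leave it where it is.
- small_transformer: A much smaller transformer, 31 x 43 x 29 mm, already tested; origin under its middle. A bystander: leave it where it is.
- test_probe: Red high-voltage probe lying on the worktop, 23 x 124 x 23 mm, long side along own y; origin under the middle. A bystander: leave it where it is.
There are look-alikes about, which are no part of the job. Leave any pink look-alike of the transformer_p alone.

How it is judged (in metres and radians):
At the end, for the whole second after the job is handed in: The heavier transformer is gripped upright (0.12 rad) in the pocket (within 6 mm across, 7 mm along, 0.15 rad) and presses the contact bed at least 3 of its 6 mm down; the lighter one (under 3.4 N on the book) stands upright, centre over the log book, at rest, let go (value of joint bed above 0.003 m and ((x of transformer_q in the frame of nest between -0.006 and 0.006 m and y of transformer_q in the frame of nest between -0.007 and 0.007 m and z of transformer_q in the frame of nest below -0.007 m and angle between transformer_q's own z axis and vertical below 0.12 rad and angle between the y axis of transformer_q and the y axis of fixture, either way round below 0.15 rad and contact force between transformer_q and the fingers above 2 N and contact force between transformer_q and fixture above 5 N and linear speed of each of transformer_q, transformer_p below 0.02 m/s and x of transformer_p in the frame of notes between -0.105 and 0.105 m and y of transformer_p in the frame of notes between -0.076 and 0.076 m and z of transformer_p in the frame of notes below 0.02 m and angle between transformer_p's own z axis and vertical below 0.1 rad and contact force between transformer_p and notes between 1.2 and 3.4 N and contact force between transformer_p and the arm below 0.05 N and contact force between transformer_p and the fingers below 0.05 N) or (x of transformer_p in the frame of nest between -0.006 and 0.006 m and y of transformer_p in the frame of nest between -0.007 and 0.007 m and z of transformer_p in the frame of nest below -0.007 m and angle between transformer_p's own z axis and vertical below 0.12 rad and angle between the y axis of transformer_p and the y axis of fixture, either way round below 0.15 rad and contact force between transformer_p and the fingers above 2 N and contact force between transformer_p and fixture above 5 N and linear speed of each of transformer_p, transformer_q below 0.02 m/s and x of transformer_q in the frame of notes between -0.105 and 0.105 m and y of transformer_q in the frame of notes between -0.076 and 0.076 m and z of transformer_q in the frame of notes below 0.02 m and angle between transformer_q's own z axis and vertical below 0.1 rad and contact force between transformer_q and notes between 1.2 and 3.4 N and contact force between transformer_q and the arm below 0.05 N and contact force between transformer_q and the fingers below 0.05 N))); the arm keeps its last pose, push and grip.
It fails at once if a bystander (mug, cutters, small transformer, probe) is moved by more than 3 cm (distance of any of coffee_mug, cutters, small_transformer, test_probe from where it was at the start of the episode above 0.03 m).
It also fails if it takes over 72 s, if anything falls off the work surface, if the arm or the gripper's body presses on something with over 40 N, if the wrist force passes 120 N, or if a joint passes its speed limit or range.

## Working session

There is one attempt and no reset: what is moved stays moved. The work goes in short steps, Python scripts to look and compute and a tool call to move; the robot and the scene stay as the last step left them, time stands still between calls to the robot, and variables do not carry over. Pictures are saved under pics/ and viewed, at most 10 in all, crops included, and the job is handed in when it is done.

Besides the shell and the picture viewer there is one more tool, called after "Request:" as name([rows], argument=value, ...), one row to a line, values as JSON. servo_tool: Moves the arm, as the interface text tells. Its arguments: {"type":"object","properties":{"motion":{"type":"array"},"newtons":{"type":"number"}},"required":["motion"]}

```bash
mkdir -p pics; cat > h.py <<'E'
import numpy as np, cv2, pickle
from cell import manip
def snap(name,fn):
    c=manip.camera(name); pickle.dump(c,open(f'pics/{fn}.pkl','wb'))
    cv2.imwrite(f'pics/{fn}.png',c['frame'][:,:,::-1]); return c
def load(fn): return pickle.load(open(f'pics/{fn}.pkl','rb'))
def ray(c,u,v):
    f=240/np.tan(np.radians(c['vfov'])/2)
    K=np.array([[f,0,c['cx']],[0,f,c['cy']],[0,0,1]])
    xd=np.array([(u-c['cx'])/f,(v-c['cy'])/f]); x=xd.copy()
    for _ in range(30): x=xd/(1+c['k1']*(x@x))
    return x
def pt(c,u,v,z=None):
    """world point: from depth, or intersect plane z"""
    x=ray(c,u,v); M=np.array(c['cam_to_world'])
    if z is None:
        d=c['range_z'][int(round(v)),int(round(u))]
    else:
        r=M[:3,:3]@[x[0],x[1],1]; d=(z-M[2,3])/r[2]
    return (M@[x[0]*d,x[1]*d,d,1])[:3]
def cloud(c):
    f=240/np.tan(np.radians(c['vfov'])/2)
    v,u=np.mgrid[0:480,0:640]; a=(u-c['cx'])/f; b=(v-c['cy'])/f; x,y=a.copy(),b.copy()
    for _ in range(30):
        s=1+c['k1']*(x*x+y*y); x,y=a/s,b/s
    d=c['range_z'].astype(float); M=np.array(c['cam_to_world'])
    P=np.stack([x*d,y*d,d],-1)@M[:3,:3].T+M[:3,3]; P[d==0]=np.nan
    return P
E
python3 - <<'E'
from h import *
for n in('top','scene'):
    c=snap(n,n+'0'); print(n,c['vfov'],c['cx'],c['cy'],c['k1'],np.round(c['cam_to_world'],3).tolist())
print(manip.read_state())
E
```

```text
top 52.70566328803848 321.6703116949444 240.93856723035915 -0.10122289571054752 [[-0.026, -0.999, 0.046, 428.337], [-1.0, 0.026, -0.008, -239.101], [0.006, -0.046, -0.999, 1038.538], [0.0, 0.0, 0.0, 1.0]]
scene 42.27433900133634 332.4479221810986 233.21514202673265 -0.2006644467931342 [[0.553, -0.632, 0.543, -305.849], [-0.833, -0.42, 0.36, -740.175], [0.0, -0.651, -0.759, 1151.771], [0.0, 0.0, 0.0, 1.0]]
{'clock': 0.1, 'joints': array([ 1.11335768e+00,  3.00401227e-01,  1.52150059e+00, -3.29441823e-05,
        1.32072149e+00, -6.66159215e-02]), 'qd': array([ 4.41569119e-04, -4.57991036e-04, -1.12038745e-03,  3.28391161e-04,
       -1.00586459e-04, -5.46903079e-05]), 'effort': array([-3.03911329e-04, -5.32643151e+01, -3.53281188e+01,  7.09141698e-02,
        2.35291250e-02, -5.97780036e-05]), 'eef_pos': array([209.42520503, 508.28300852, 177.15872695]), 'eef_rot': array([-3.14056216e+00, -3.67671218e-05,  2.75077808e+00]), 'wrist_force': array([0.47519893, 0.10437031, 0.92117049]), 'moment': array([-0.00410189,  0.04161563,  0.00437235]), 'finger_force': 0.0, 'finger_gap': 93.88750899584765}
```

View pics/top0.png

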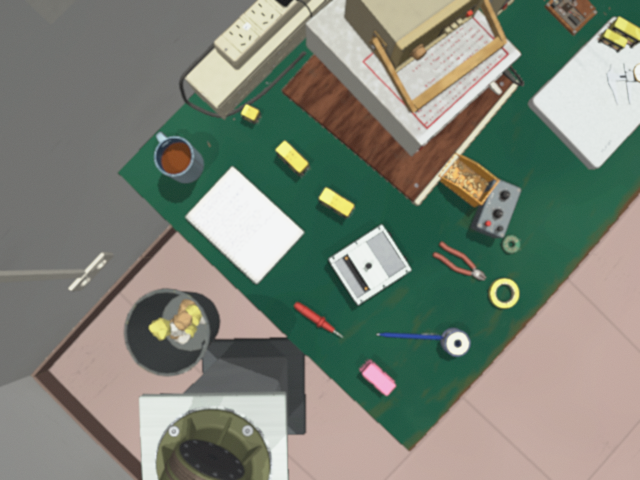

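View pics/scene0.png

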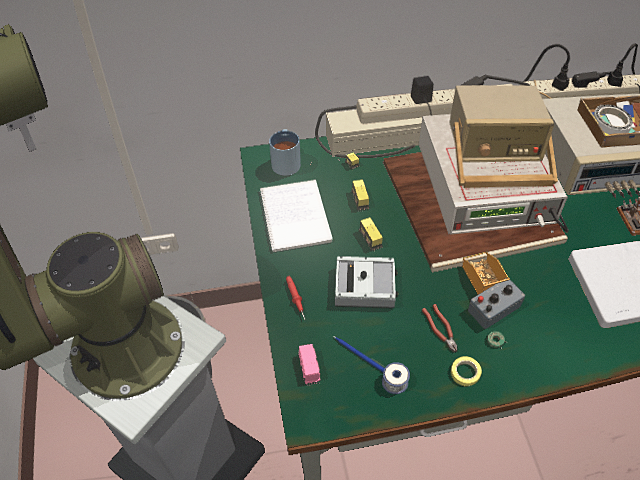

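The top view shows these candidates:
- Large yellow transformers at (292,158) and (336,203).
- Small transformer at (250,114), a bystander.
- Pink look-alike at (378,378), not part of the job.
- Fixture at (370,265) with its knob at about (368,266). The black slot at (355,275) suggests the cover is partly or fully open.
- Log book at (245,224), mug at (178,160), probe at (318,318), cutters at (460,262).

The two large yellow blocks are the ones I want. Next is a close crop and metrics.

```bash
python3 - <<'E'
from h import *
t=load('top0'); s=load('scene0')
im=t['frame'][130:310,265:425,::-1]; a=cv2.resize(im,None,fx=2.5,fy=3.3,interpolation=cv2.INTER_CUBIC)
a=cv2.resize(t['frame'][130:310,265:425,::-1],None,fx=3.2,fy=3.2,interpolation=cv2.INTER_CUBIC)
cv2.imwrite('pics/crop.png',a)
for n,c in(('top',t),('scene',s)):
    P=cloud(c); hsv=cv2.cvtColor(c['frame'],cv2.COLOR_RGB2HSV)
    m=((abs(hsv[...,0].astype(int)-27)<7)&(hsv[...,1]>110)&(hsv[...,2]>80)).astype(np.uint8)
    k,l,st,ce=cv2.connectedComponentsWithStats(m)
    for i in range(1,k):
        if st[i,4]<60: continue
        q=P[l==i]; q=q[~np.isnan(q[:,0])]; 
        if len(q)<30: continue
        zt=np.percentile(q[:,2],95); top=q[q[:,2]>zt-8]
        r=cv2.minAreaRect(top[:,:2].astype(np.float32))
        print(n,'yellow px',ce[i].round(),'ztop',zt.round(1),'rect',np.round(r[0],1),np.round(r[1],1),round(r[2],1))
P=cloud(t)
# heights: table, book, fixture
for nm,(u,v) in dict(table=(320,260),book=(245,225),fix1=(385,245),knob=(368,266),slot=(355,275),front=(345,282)).items(): print(nm,P[v,u].round(1))
for nm,(u,v) in dict(book=(295,215),knob=(363,275),cover=(372,285),slot=(346,275)).items(): print('s',nm,pt(s,u,v).round(1))
# book outline
for n,c,bx in(('top',t,(180,160,310,290)),):
    g=c['frame']; m=np.zeros((480,640),bool); m[bx[1]:bx[3],bx[0]:bx[2]]=1
    m&=(g.min(2)>170); q=P[m]; q=q[~np.isnan(q[:,0])]; q=q[abs(q[:,2]-11)<8]; print('book',np.median(q[:,2]),cv2.minAreaRect(q[:,:2].astype(np.float32)))
# fixture by height
m=np.zeros((480,640),bool); m[215:315,320:420]=1; q=P[m]; q=q[(q[:,2]>30)&(q[:,2]<60)]
print('fix',len(q),cv2.minAreaRect(q[:,:2].astype(np.float32)))
k=q[q[:,2]>44.5]; print(np.histogram(q[:,2],bins=range(30,62,2)))
E
```

```text
top yellow px [628.  28.] ztop 67.6 rect [ 929.4 -939.6] [65.1 33.5] 63.9
top yellow px [616.  37.] ztop 58.8 rect [ 908.2 -917.5] [69.7 28.7] 66.4
top yellow px [251. 113.] ztop 30.6 rect [ 755.1 -101. ] [33.8 26.5] 61.0
top yellow px [294. 159.] ztop 39.9 rect [ 653.6 -188.8] [70.8 29.4] 44.5
top yellow px [340. 204.] ztop 40.0 rect [ 556.8 -278.7] [69.5 29.7] 56.4
top yellow px [193. 318.] ztop -589.2 rect [266.7 187.8] [61.9 30.9] 25.6
top yellow px [160. 328.] ztop -538.7 rect [225.9 290.1] [60.2 49.7] 42.7
scene yellow px [353. 159.] ztop 30.8 rect [ 751.6 -104.3] [28.5 22. ] 63.4
scene yellow px [362. 195.] ztop 39.4 rect [ 644.9 -197.3] [52.7 26.9] 42.9
scene yellow px [374. 234.] ztop 39.1 rect [ 552.3 -285.2] [62.6 28.3] 55.1
scene yellow px [464. 380.] ztop 14.4 rect [ 339.  -641.4] [32.1 62.1] 22.9
table [ 4.357e+02 -2.424e+02 -4.000e-01]
book [514.3 -84.4   9.5]
fix1 [ 462.9 -377.9   36.7]
knob [ 420.5 -339.3   55.6]
slot [ 402.3 -314.2   30.2]
front [ 388.8 -292.5   40.3]
s book [508.3 -88.3  11.2]
s knob [ 417.  -341.7   51.8]
s cover [ 413.6 -367.9   37.9]
s slot [ 409.4 -302.4   31.2]
book 11.211535727952082 ((516.824951171875, -81.4193115234375), (211.07591247558594, 148.36936950683594), 45.929664611816406)
fix 3332 ((449.09014892578125, -331.2421875), (167.35052490234375, 135.0260009765625), 31.243696212768555)
(array([134, 281, 621, 660, 596, 461, 331, 179,  26,   4,   2,   5,  12,
        17,   3]), array([30, 32, 34, 36, 38, 40, 42, 44, 46, 48, 50, 52, 54, 56, 58, 60]))
```

View pics/crop.png

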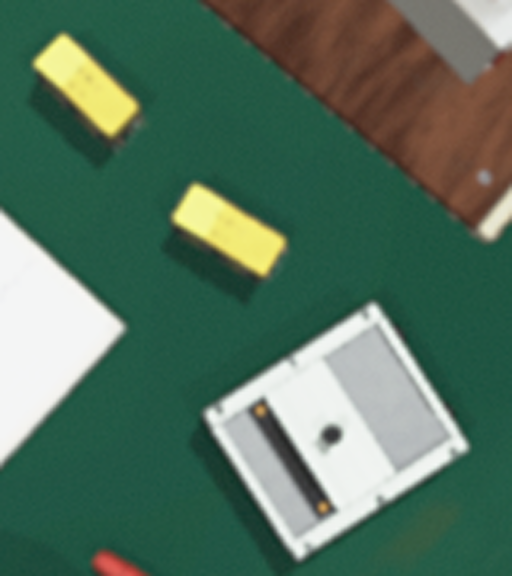

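The crop confirms two identical large yellow blocks, at crop (87,87) and (230,230). The cover is about a third open: the bed slot shows at (292,458) and the knob at (331,435). I'll move over there for wrist views.

Request:
servo_tool([
  [[0.38,-0.96,0.14,0,0,-0.32,0],[0.38,-0.96,0.14,0,0,-0.32,0],[0.38,-0.96,0.14,0,0,-0.32,0],[0.38,-0.96,0.14,0,0,-0.32,0],[0.38,-0.96,0.14,0,0,-0.32,0],[0.38,-0.96,0.14,0,0,-0.32,0],[0.38,-0.96,0.14,0,0,-0.32,0],[0.38,-0.96,0.14,0,0,-0.32,0],[0.38,-0.96,0.14,0,0,-0.32,0],[0.38,-0.96,0.14,0,0,-0.32,0]],
])

```text
clock: 1.1
eef_pos: [392.0, 45.8, 245.2]
eef_rot: [3.141, -0.0, 1.745]
wrist_force: [0.3, 1.0, 0.0]
finger_gap: 93.7
finger_force: 0.0
```

Request:
servo_tool([
  [[0.36,-0.52,0,0,0,-0.307,0],[0.36,-0.52,0,0,0,-0.307,0],[0.36,-0.52,0,0,0,-0.307,0],[0.36,-0.52,0,0,0,-0.307,0],[0.36,-0.52,0,0,0,-0.307,0],[0.36,-0.52,0,0,0,-0.307,0],[0.36,-0.52,0,0,0,-0.307,0],[0.36,-0.52,0,0,0,-0.307,0]],
])

```text
clock: 1.9
eef_pos: [572.1, -213.9, 243.1]
eef_rot: [-3.139, 0.001, 0.778]
wrist_force: [-0.4, 0.5, 0.7]
finger_gap: 93.6
finger_force: 0.0
```

```bash
python3 - <<'E'
from h import *
c=snap('wrist','w1'); print(c['vfov'],c['k1'],np.round(c['cam_to_world'],3).tolist())
s=manip.read_state(); print(s['clock'],s['eef_pos'],s['eef_rot'],s['wrist_force'],s['joints'])
E
```

```text
69.34539584970881 -0.034563230735010185 [[0.701, -0.685, -0.196, 628.592], [-0.713, -0.675, -0.19, -157.293], [-0.002, 0.273, -0.962, 449.135], [0.0, 0.0, 0.0, 1.0]]
1.95 [ 571.70109815 -212.56163061  243.71123869] [-3.13989113e+00  5.94790631e-04  7.81133151e-01] [ 0.16852941  0.04159098 -0.98987957] [-4.16042233e-01  4.00643601e-01  1.23466000e+00  6.74145108e-05
  1.50809029e+00  3.73617164e-01]
```

View pics/w1.png

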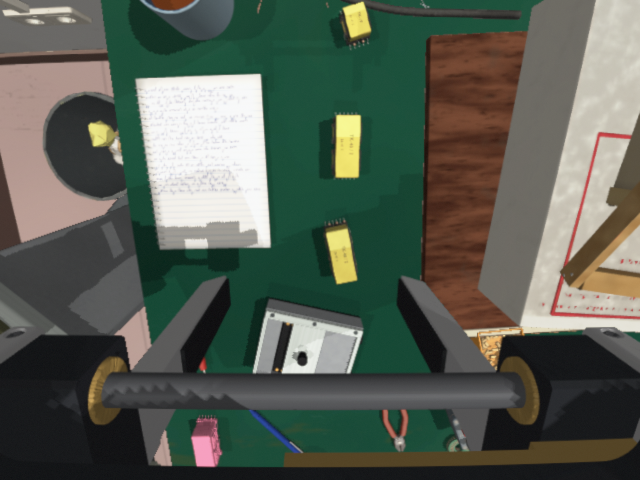

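The wrist view shows both transformers at (347,146) and (341,252), the small one at (355,22), the book at (205,160), and the fixture partly hidden behind the gripper bar at (305,345). I'll fit the top faces from this view and compare them with the top view.

```bash
cat >> h.py <<'E'
def yellow(c,zt=38.):
    hsv=cv2.cvtColor(c['frame'],cv2.COLOR_RGB2HSV); P=cloud(c); out=[]
    m=((abs(hsv[...,0].astype(int)-27)<7)&(hsv[...,1]>110)&(hsv[...,2]>150)).astype(np.uint8)
    k,l,st,ce=cv2.connectedComponentsWithStats(m)
    for i in range(1,k):
        if st[i,4]<150: continue
        q=P[l==i]; q=q[np.isfinite(q[:,0])]
        if len(q)<60: continue
        z=np.median(q[:,2])
        uv=np.argwhere((l==i))[:,::-1]
        w=np.array([pt(c,u,v,zt)[:2] for u,v in uv],np.float32)
        r=cv2.minAreaRect(w); out.append((ce[i].round(),z.round(1),np.round(r[0],1),np.round(r[1],1),round(r[2],1)))
    return out
E
python3 - <<'E'
from h import *
for n in('top0','w1'):
    for o in yellow(load(n)): print(n,*o)
P=cloud(load('w1'))
g=load('w1')['frame']
m=np.zeros((480,640),bool); m[60:260,130:280]=1; m&=g.min(2)>150; q=P[m]; q=q[np.isfinite(q[:,0])]; q=q[abs(q[:,2]-11)<10]
print('book',np.median(q[:,2]),cv2.minAreaRect(q[:,:2].astype(np.float32)))
t=load('top0')
C={k:pt(t,265+(u+.5)/3.2-.5,130+(v+.5)/3.2-.5,z) for k,(u,v,z) in dict(L=(205,412,44),T=(374,303,44),R=(467,448,44),B=(298,558,44),d1=(260,410,31),d2=(323,507,31),knob=(331,433,56)).items()}
for k,v in C.items(): print(k,v.round(1))
print(((C['L']+C['T']+C['R']+C['B'])/4).round(1))
print(np.linalg.norm(C['T']-C['L']),np.linalg.norm(C['R']-C['T']))
w=load('w1')
for u,v in((268,299),(362,320),(302,358)): print(u,v,pt(w,u,v).round(1),pt(w,u,v,44).round(1))
E
```

```text
top0 [629.  28.] 64.9 [ 943.8 -958.9] [67.5 28.6] 62.6
top0 [616.  37.] 56.0 [ 918.6 -923.5] [55.9 23.3] 65.0
top0 [250. 112.] 27.9 [ 751.6 -101.9] [32.9 24.9] 61.3
top0 [294. 159.] 36.9 [ 654.1 -188.3] [70.5 28.2] 43.2
top0 [339. 203.] 37.0 [ 556.1 -279.2] [71.4 29.2] 56.3
top0 [193. 318.] -603.8 [317.9  24.8] [27.3 62. ] 88.7
top0 [160. 328.] -548.4 [303.4  92.7] [38.4 39.1] 43.3
w1 [357.  19.] 27.8 [751.1 -99.8] [30.4 23. ] 61.5
w1 [347. 153.] 36.7 [ 653.1 -186.5] [69.1 27.4] 44.0
w1 [100. 133.] -547.2 [467.5  26.2] [24.8 29.4] 52.6
w1 [341. 256.] 36.1 [ 556.1 -276.5] [69.4 27.2] 56.3
book 10.633903223161155 ((514.5164184570312, -78.67448425292969), (211.03912353515625, 152.30685424804688), 45.944828033447266)
L [ 438.1 -260.2   44. ]
T [ 505.4 -371.1   44. ]
R [ 410.4 -428.2   44. ]
B [ 343.1 -317.2   44. ]
d1 [ 438.6 -296.3   31. ]
d2 [ 374.6 -335.4   31. ]
knob [ 422.6 -339.5   56. ]
[ 424.3 -344.2   44. ]
129.69593897036808 110.87489809461702
268 299 [ 430.8 -259.9   -3.7] [ 451.7 -249.1   44. ]
362 320 [ 5.03e+02 -3.78e+02 -4.00e-01] [ 515.4 -356.2   44. ]
302 358 [ 424.7 -335.9   53.8] [ 419.6 -340.3   44. ]
```

Request:
servo_tool([
  [[-0.298,-0.254,-0.25,0,0,-0.076,0.45],[-0.298,-0.254,-0.25,0,0,-0.076,0.45],[-0.298,-0.254,-0.25,0,0,-0.076,0.45],[-0.298,-0.254,-0.25,0,0,-0.076,0.45],[-0.298,-0.254,-0.25,0,0,-0.076,0.45],[-0.298,-0.254,-0.25,0,0,-0.076,0.45],[-0.298,-0.254,-0.25,0,0,-0.076,0.45],[-0.298,-0.254,-0.25,0,0,-0.076,0.45]],
], newtons=10)

```text
clock: 2.75
eef_pos: [423.9, -338.4, 120.9]
eef_rot: [3.14, -0.001, 0.544]
wrist_force: [0.2, -0.7, 0.3]
finger_gap: 51.9
finger_force: 0.0
```

```bash
python3 - <<'E'
from h import *
c=snap('wrist','w2'); cv2.imwrite('pics/w2c.png',c['frame'][150:480,120:520,::-1])
s=manip.read_state(); print(s['clock'],s['eef_pos'],s['eef_rot'],s['finger_gap'])
for o in yellow(c): print(*o)
E
```

```text
2.8 [ 423.9249296  -338.41272016  120.84818437] [ 3.14004105e+00 -5.33445599e-04  5.44414498e-01] 51.63774445158936
[341.  69.] 36.7 [ 555.1 -278.1] [69.  27.3] 56.1
```

View pics/w2.png

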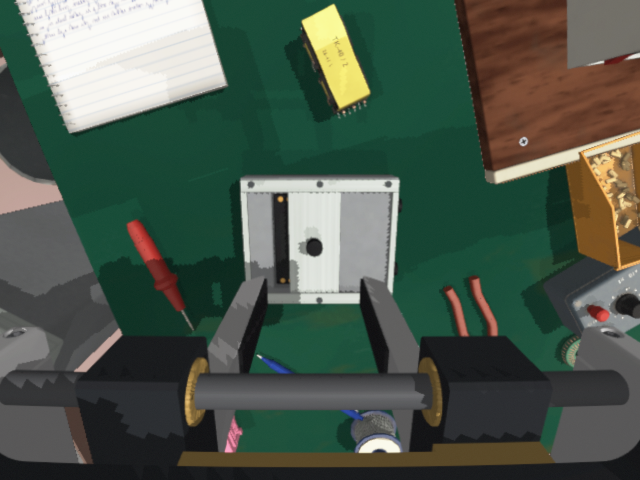

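The wrist view shows the fixture square to the tool, with corners at (243,178), (399,178) and (398,302), the knob at (314,246) and the bed slot at (281,240).

```bash
python3 - <<'E'
from h import *
c=load('w2')
for k,(u,v,z) in dict(TL=(242,178,44),TR=(399,178,44),BR=(397,302,44),BL=(239,304,44),kn=(314,244,56),d1=(280,199,31),d2=(283,280,31),s1=(274,197,31),cvl=(289,230,40),cvr=(340,230,40)).items(): print(k,pt(c,u,v,z).round(1),pt(c,u,v).round(1))
E
```

```text
TL [ 439.1 -260.6   44. ] [ 437.3 -259.4   34.4]
TR [ 504.7 -369.1   44. ] [ 507.  -381.3   -3. ]
BR [ 413.9 -430.6   44. ] [ 401.2 -452.8   -2.8]
BL [ 339.2 -310.6   44. ] [ 414.2 -303.4  183.8]
kn [ 424.6 -337.3   56. ] [ 424.1 -337.6   53.9]
d1 [ 437.8 -295.3   31. ] [ 437.6 -295.3   30.1]
d2 [ 374.5 -334.5   31. ] [ 374.1 -334.7   30. ]
s1 [ 436.6 -290.1   31. ] [ 436.4 -290.    29.8]
cvl [ 420.3 -315.    40. ] [ 419.9 -315.1   38.5]
cvr [ 442.8 -352.2   40. ] [ 442.  -353.1   35.6]
```

Request:
servo_tool([
  [[0,0,-0.15,0,0,0,0.45],[0,0,-0.15,0,0,0,0.45],[0,0,-0.15,0,0,0,0.55],[0,0,-0.15,0,0,0,0.7],[0,0,-0.15,0,0,0,1],[0,0,-0.15,0,0,0,1],[0,0,-0.15,0,0,0,1],[0,0,-0.15,0,0,0,1]],
], newtons=6)

```text
clock: 3.6
eef_pos: [423.0, -339.3, 45.4]
eef_rot: [3.141, -0.0, 0.542]
wrist_force: [-0.6, -0.3, -0.7]
finger_gap: 7.3
finger_force: 0.0
```

Request:
servo_tool([
  [[0,0,0,0,0,0,1],[0,0,0,0,0,0,1]],
])

```text
clock: 3.8
eef_pos: [422.9, -339.2, 44.9]
eef_rot: [3.142, -0.0, 0.542]
wrist_force: [-0.7, 0.7, -0.1]
finger_gap: 0.5
finger_force: 0.0
```

```bash
python3 - <<'E'
from h import *
c=snap('wrist','w3'); im=c['frame'][150:480,160:500,::-1]; cv2.imwrite('pics/w3c.png',cv2.resize(im,None,fx=1.7,fy=1.7))
t=snap('top','t3')
E
```

```text
(no output)
```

View pics/w3c.png

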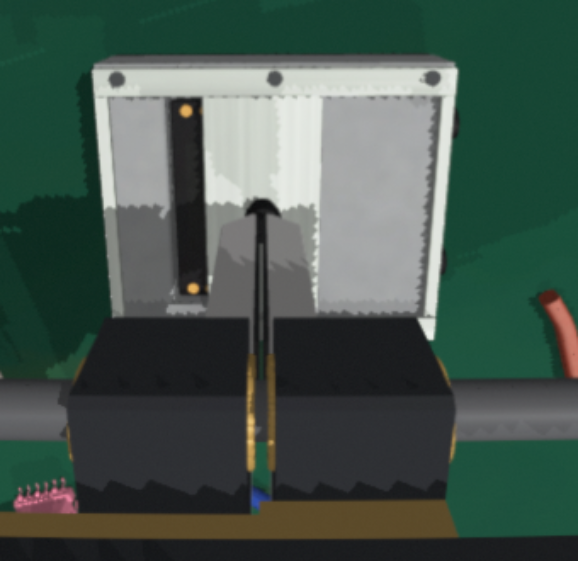

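```bash
python3 - <<'E'
from h import *
c=load('w3'); s=manip.read_state(); print(s['eef_pos'],s['finger_gap'],s['wrist_force'],s['moment'],s['joints'])
f=240/np.tan(np.radians(c['vfov'])/2); M=np.linalg.inv(np.array(c['cam_to_world']))
def proj(p):
    q=M@[*p,1]; x=q[:2]/q[2]; x=x*(1+c['k1']*(x@x)); return x*f+[c['cx'],c['cy']]
for p in([422.9,-339.2,44.9],[424.6,-337.3,56],s['eef_pos']+[0,0,19],[424.6,-337.3,36]): u=proj(p); print(np.round(p,1),u.round(1),((u-[160,150])*1.7).round())
for (u,v) in((262,208),(262,202),(240,225),(285,225),(262,240),(225,270),(300,270),(240,300)):
    U,V=u/1.7+160,v/1.7+150; print(u,v,pt(c,U,V).round(1))
t=load('t3'); cv2.imwrite('pics/t3c.png',cv2.resize(t['frame'][220:310,320:420,::-1],None,fx=5,fy=5,interpolation=cv2.INTER_CUBIC))
E
```

```text
[ 422.85048271 -339.17005252   44.81440573] 0.6248551610784114 [-0.5263521  -0.53600537 -0.08090532] [-0.04849227  0.09895477 -0.02093986] [-7.43589182e-01  4.30065576e-01  1.67623457e+00 -8.08201220e-06
  1.03534173e+00  2.84948909e-01]
[ 422.9 -339.2   44.9] [315.2 274.2] [264. 211.]
[ 424.6 -337.3   56. ] [314.1 277. ] [262. 216.]
[ 422.9 -339.2   63.8] [315.3 285.9] [264. 231.]
[ 424.6 -337.3   36. ] [314.  265.8] [262. 197.]
262 208 [ 426.7 -336.    54.7]
262 202 [ 427.1 -335.8   49.7]
240 225 [ 427.2 -327.8   81.6]
285 225 [ 434.3 -339.7   81.5]
262 240 [ 429.3 -334.4   89.4]
225 270 [ 425.5 -325.4  111.5]
300 270 [ 435.6 -342.1  111.7]
240 300 [ 427.5 -329.3  126.5]
```

View pics/t3c.png

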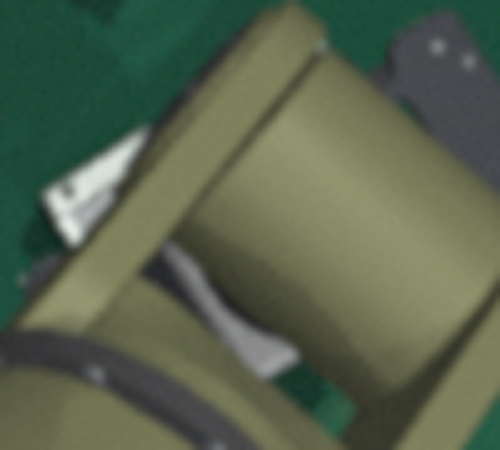

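```bash
python3 - <<'E'
from h import *
c=load('w3'); P=cloud(c); T=np.array([422.85,-339.17,0]); X=np.array([.515,-.857,0]); Y=np.array([.857,.515,0])
for u in (290,298,305,312,316,324,332,340):
    print(u,[(v,*np.round([(P[v,u]-T)@X,(P[v,u]-T)@Y,P[v,u,2]],0).astype(int)) for v in range(262,300,3)])
E
```

```text
290 [(262, np.int64(-16), np.int64(6), np.int64(39)), (265, np.int64(-16), np.int64(4), np.int64(39)), (268, np.int64(-16), np.int64(2), np.int64(38)), (271, np.int64(-16), np.int64(0), np.int64(39)), (274, np.int64(-16), np.int64(-2), np.int64(38)), (277, np.int64(-17), np.int64(-5), np.int64(37)), (280, np.int64(-16), np.int64(-6), np.int64(39)), (283, np.int64(-16), np.int64(-8), np.int64(39)), (286, np.int64(-13), np.int64(9), np.int64(86)), (289, np.int64(-13), np.int64(10), np.int64(90)), (292, np.int64(-13), np.int64(9), np.int64(93)), (295, np.int64(-12), np.int64(10), np.int64(98)), (298, np.int64(-12), np.int64(9), np.int64(100))]
298 [(262, np.int64(-11), np.int64(6), np.int64(40)), (265, np.int64(-11), np.int64(4), np.int64(38)), (268, np.int64(-11), np.int64(2), np.int64(38)), (271, np.int64(-11), np.int64(0), np.int64(38)), (274, np.int64(-11), np.int64(-2), np.int64(39)), (277, np.int64(-11), np.int64(-5), np.int64(38)), (280, np.int64(-9), np.int64(10), np.int64(79)), (283, np.int64(-9), np.int64(10), np.int64(83)), (286, np.int64(-9), np.int64(10), np.int64(87)), (28
[... 3270 characters left out ...]
64(98)), (298, np.int64(8), np.int64(10), np.int64(101))]
340 [(262, np.int64(16), np.int64(6), np.int64(39)), (265, np.int64(16), np.int64(4), np.int64(38)), (268, np.int64(16), np.int64(2), np.int64(39)), (271, np.int64(16), np.int64(1), np.int64(41)), (274, np.int64(16), np.int64(-3), np.int64(37)), (277, np.int64(16), np.int64(-5), np.int64(38)), (280, np.int64(16), np.int64(-6), np.int64(39)), (283, np.int64(16), np.int64(-9), np.int64(38)), (286, np.int64(17), np.int64(-11), np.int64(37)), (289, np.int64(17), np.int64(-13), np.int64(39)), (292, np.int64(17), np.int64(-15), np.int64(39)), (295, np.int64(17), np.int64(-17), np.int64(39)), (298, np.int64(17), np.int64(-20), np.int64(38))]
```

```bash
python3 - <<'E'
from h import *
for n,tcp,yaw in(('w1',[571.7,-212.6,243.7],.781),('w2',[423.9,-338.4,120.8],.544),('w3',[422.85,-339.2,44.8],.542)):
    c=load(n); P=cloud(c)-tcp; Y=np.array([np.cos(yaw),np.sin(yaw),0]); X=np.array([np.sin(yaw),-np.cos(yaw),0])
    x,y,z=P@X,P@Y,P[...,2]
    for sgn in(-1,1):
        m=(abs(y)<16)&(z>10 if n=='w3' else z>-60)&(z<90)&(sgn*x>0)&(abs(x)<62); m[:200]=0
        q=np.stack([x[m],y[m],z[m]],-1); lo=q[q[:,2]>np.nanmin(z[m])-1]; lo=q[q[:,2].argsort()[:40]]
        print(n,sgn,m.sum(),'lowest',np.round(np.median(lo[::4],0),1),lo[:3].round(0).tolist(),'inner x at z40-80',np.percentile(sgn*q[:,0][(q[:,2]>40)&(q[:,2]<80)],[2,98]).round(1))
E
```

```text
w1 -1 3086 lowest [-47.9   8.   27.3] [[-49.0, 9.0, 26.0], [-47.0, -5.0, 26.0], [-47.0, 3.0, 26.0]] inner x at z40-80 [46.6 58.2]
w1 1 3156 lowest [46.9  4.5 26.9] [[47.0, 1.0, 25.0], [47.0, -5.0, 26.0], [49.0, 9.0, 26.0]] inner x at z40-80 [46.7 58.6]
w2 -1 2434 lowest [-28.1   8.4  28. ] [[-29.0, 9.0, 25.0], [-27.0, 4.0, 26.0], [-28.0, 8.0, 26.0]] inner x at z40-80 [27.  38.8]
w2 1 2383 lowest [24.9  5.3 27.8] [[26.0, 9.0, 26.0], [27.0, 10.0, 26.0], [26.0, 8.0, 26.0]] inner x at z40-80 [24.2 36. ]
w3 -1 1776 lowest [-1.4  6.4 19.4] [[-1.0, 5.0, 10.0], [-0.0, 2.0, 10.0], [-1.0, 2.0, 10.0]] inner x at z40-80 [ 0.4 13.2]
w3 1 1476 lowest [ 2.2  9.7 29.2] [[1.0, 4.0, 10.0], [5.0, 3.0, 10.0], [3.0, 3.0, 10.0]] inner x at z40-80 [ 0.2 11.1]
```

Depth in all three wrist views puts the real fingertips about 27 mm above the reported TCP, which is why the fingers closed above the knob. From here I'll use tip z = reported z + 27. I'll open, go lower and close on the knob.

Request:
servo_tool([
  [[0,0,0,0,0,0,0.6],[0,0,0,0,0,0,0.6],[0,0,0,0,0,0,0.6],[0,0,-0.02,0,0,0,0.6],[0,0,-0.035,0,0,0,0.6],[0,0,-0.05,0,0,0,0.6],[0,0,-0.05,0,0,0,0.6]],
])

```text
clock: 4.6
eef_pos: [422.3, -338.6, 18.4]
eef_rot: [-3.139, 0.001, 0.542]
wrist_force: [-0.1, -0.7, 0.2]
finger_gap: 37.6
finger_force: 0.0
```

Request:
servo_tool([
  [[0,0,0,0,0,0,1],[0,0,0,0,0,0,1],[0,0,0,0,0,0,1],[0,0,0,0,0,0,1],[0,0,0,0,0,0,1]],
])

```text
clock: 5.1
eef_pos: [423.0, -339.3, 20.1]
eef_rot: [3.141, -0.0, 0.542]
wrist_force: [-0.5, 0.2, 1.2]
finger_gap: 13.6
finger_force: 6.0
```

The knob is gripped: gap 13.6 mm against its 14 mm diameter. Now I'll slide the cover about 39 mm, release and rise.

Request:
servo_tool([
  [[0.01,-0.017,0,0,0,0,1],[0.02,-0.034,0,0,0,0,1],[0.03,-0.051,0,0,0,0,1],[0.041,-0.068,0,0,0,0,1],[0.041,-0.068,0,0,0,0,1],[0.041,-0.068,0,0,0,0,1],[0.041,-0.068,0,0,0,0,0.6],[0.041,-0.068,0,0,0,0,0.6],[0.041,-0.068,0,0,0,0,0.6]],
])

```text
clock: 6.0
eef_pos: [443.0, -373.0, 19.5]
eef_rot: [-3.141, 0.0, 0.542]
wrist_force: [0.8, -0.8, 0.0]
finger_gap: 34.1
finger_force: 0.0
```

Request:
servo_tool([
  [[0,0,0.1,0,0,0,0.4],[0,0,0.2,0,0,0,0.3],[0,0,0.3,0,0,0,0.3],[-0.024,0.04,0.3,0,0,0,0.3],[-0.024,0.04,0.3,0,0,0,0.3],[-0.024,0.04,0.3,0,0,0,0.3]],
])

```text
clock: 6.6
eef_pos: [431.2, -353.0, 169.4]
eef_rot: [-3.141, 0.0, 0.542]
wrist_force: [0.1, -1.0, -0.5]
finger_gap: 65.8
finger_force: 0.0
```

```bash
python3 - <<'E'
from h import *
c=snap('wrist','w4'); s=manip.read_state(); print(s['clock'],s['eef_pos'],s['eef_rot'][2])
im=c['frame'][130:360,180:460,::-1]; cv2.imwrite('pics/w4c.png',cv2.resize(im,None,fx=2.6,fy=2.6,interpolation=cv2.INTER_CUBIC))
for o in yellow(c): print(*o)
E
```

```text
6.65 [ 431.2167491  -353.22679217  169.05370706] 0.5422663280519298
[318.  77.] 36.8 [ 555.3 -278.2] [68.6 27.3] 56.3
```

View pics/w4c.png

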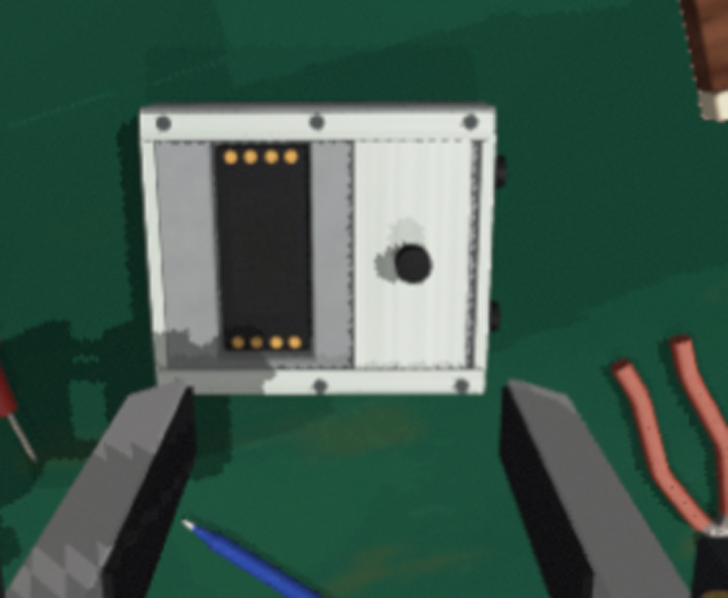

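The cover is now well back, with the knob at crop (413,263), and the pocket is fully clear at crop (217–311, 143–350). Next: measure the pocket and go above the nearer transformer (B).

Request:
servo_tool([
  [[0.249,0.15,-0.1,0,0,0.14,0.3],[0.249,0.15,-0.1,0,0,0.14,0.3],[0.249,0.15,-0.178,0,0,0.14,0.3],[0.249,0.15,-0.178,0,0,0.14,0.3],[0.249,0.15,-0.178,0,0,0.14,0.3],[0.249,0.15,-0.178,0,0,0.14,0.3]],
])

```text
clock: 7.25
eef_pos: [555.6, -278.4, 80.2]
eef_rot: [-3.14, 0.0, 0.982]
wrist_force: [-0.5, 0.2, 0.4]
finger_gap: 65.8
finger_force: 0.0
```

```bash
python3 - <<'E'
from h import *
c=load('w4'); g=lambda u,v,z:pt(c,180+(u+.5)/2.6-.5,130+(v+.5)/2.6-.5,z)
A=[g(217,143,36),g(311,143,36),g(309,350,36),g(224,350,36)]
for a in A: print(a.round(1))
print('pocket ctr36',np.mean(A,0).round(1))
D=[g(231,157,31),g(291,157,31),g(295,342,31),g(238,342,31)]; print('dots ctr',np.mean(D,0).round(1),(D[0]-D[3]).round(1),(D[1]-D[2]).round(1))
R=[g(142,109,44),g(494,109,44),g(485,393,44),g(157,393,44)]; print('rails',[r.round(1).tolist() for r in R]); print(np.mean(R,0).round(1))
d=R[0]-R[1];print('xdir yaw',np.degrees(np.arctan2(-d[1],-d[0])))
print('knob',g(413,258,56).round(1))
s=manip.read_state(); print(s['eef_pos'],s['eef_rot'][2])
for _ in range(6): manip.camera('wrist'); s=manip.read_state(); print(s['wrist_force'][2].round(2),s['effort'][1:3].round(2))
w=snap('wrist','w5')
for o in yellow(w): print(*o)
E
```

```text
[ 440.7 -288.7   36. ]
[ 458.9 -318.9   36. ]
[ 387.8 -359.7   36. ]
[ 370.3 -330.7   36. ]
pocket ctr36 [ 414.4 -324.5   36. ]
dots ctr [ 412.1 -324.7   31. ] [63.7 38.6  0. ] [63.6 38.7 -0. ]
rails [[438.8, -260.0, 44.0], [504.6, -369.2, 44.0], [410.8, -427.2, 44.0], [343.8, -316.2, 44.0]]
[ 424.5 -343.1   44. ]
xdir yaw -58.96420850425325
knob [ 444.5 -371.3   56. ]
[ 555.56991889 -278.44432822   80.20376795] 0.9819194519556227
0.51 [-62.37 -32.55]
-0.37 [-63.09 -32.89]
1.16 [-63.67 -33.13]
-0.29 [-64.11 -33.28]
-0.27 [-64.43 -33.37]
-0.05 [-64.64 -33.41]
[361.  64.] 36.7 [ 652.9 -187.5] [68.6 27.2] 44.0
[317. 254.] 36.4 [ 556.2 -277.3] [68.9 27.1] 57.0
```

Request:
servo_tool([
  [[0.001,0.001,-0.1,0,0,0.003,0.3],[0.001,0.001,-0.14,0,0,0.003,0.3],[0.001,0.001,-0.172,0,0,0.003,0.3],[0.001,0.001,-0.172,0,0,0.003,0.3],[0.001,0.001,-0.172,0,0,0.003,1],[0.001,0.001,-0.172,0,0,0.003,1],[0.001,0.001,-0.172,0,0,0.003,1],[0.001,0.001,-0.172,0,0,0.003,1],[0.001,0.001,-0.172,0,0,0.003,1],[0.001,0.001,-0.172,0,0,0.003,1]],
], newtons=40)

```text
clock: 8.6
eef_pos: [556.6, -277.8, -4.7]
eef_rot: [3.141, -0.0, 0.992]
wrist_force: [-0.6, 0.7, 4.2]
finger_gap: 30.5
finger_force: 40.0
```

Request:
servo_tool([
  [[0,0,0.03,0,0,0,1],[0,0,0.1,0,0,0,1],[0,0,0.172,0,0,0,1],[0,0,0.172,0,0,0,1],[0,0,0.172,0,0,0,1],[0,0,0.172,0,0,0,1]],
])

```text
clock: 9.2
eef_pos: [555.7, -277.3, 79.6]
eef_rot: [-3.139, 0.0, 0.992]
wrist_force: [-0.2, 0.1, -2.4]
finger_gap: 30.7
finger_force: 40.0
```

```bash
python3 - <<'E'
from h import *
F=[]
for i in range(16):
    c=manip.camera('wrist'); s=manip.read_state(); F.append(s['wrist_force'])
F=np.array(F); print(F.mean(0).round(2),F.std(0).round(2),F[:,2].round(1)); print(s['clock'],s['eef_pos'],s['finger_gap'],s['finger_force'],s['effort'][1:3],s['moment'])
w=snap('wrist','w6')
for zt in(38,98): 
    for o in yellow(w,zt): print(*o)
E
```

```text
[-0.08 -0.02 -2.55] [0.53 0.41 0.51] [-2.9 -2.8 -1.9 -2.9 -1.7 -3.3 -2.8 -3.1 -2.5 -2.  -2.5 -2.1 -2.5 -1.9
 -3.4 -2.6]
10.0 [ 556.37341353 -277.66692286   80.85134575] 30.607845008559583 39.98679220676422 [-66.42743826 -34.41255212] [-0.11642277  0.1032793   0.06105355]
[363.  66.] 36.7 [ 652.9 -187.5] [68.6 27.2] 44.0
[312. 249.] 121.5 [ 556.7 -274.8] [15.7 40.4] 56.8
[363.  66.] 36.7 [ 640. -193.] [52.1 20.7] 44.0
[312. 249.] 121.5 [ 567.  -259.2] [11.9 30.7] 56.8
```

B weighs about 2.6 N. If it were the heavier one, the other would be below 0.2 kg, so B should be the lighter. I'll set it on the book and then confirm with A.

Request:
servo_tool([
  [[-0.088,0.391,0,0,0,0,1],[-0.088,0.391,0,0,0,0,1],[-0.088,0.391,0,0,0,0,1],[-0.088,0.391,0,0,0,0,1],[-0.088,0.391,0,0,0,0,1],[-0.088,0.391,-0.06,0,0,0,1],[-0.088,0.391,-0.11,0,0,0,1],[-0.088,0.391,-0.135,0,0,0,1],[-0.088,0.391,-0.14,0,0,0,1],[-0.088,0.391,-0.14,0,0,0,1]],
])

```text
clock: 11.05
eef_pos: [512.7, -82.5, 11.3]
eef_rot: [3.141, -0.0, 0.991]
wrist_force: [0.6, -0.5, -2.2]
finger_gap: 30.4
finger_force: 40.0
```

Request:
servo_tool([
  [[0,0,-0.003,0,0,0,1],[0,0,-0.003,0,0,0,1],[0,0,-0.003,0,0,0,1]],
])

```text
clock: 11.35
eef_pos: [512.7, -82.3, 9.9]
eef_rot: [3.141, -0.0, 0.991]
wrist_force: [-0.7, 0.4, -2.8]
finger_gap: 30.8
finger_force: 40.0
```

Request:
servo_tool([
  [[0,0,-0.003,0,0,0,1],[0,0,-0.005,0,0,0,1],[0,0,-0.006,0,0,0,1],[0,0,-0.006,0,0,0,1]],
])

```text
clock: 11.75
eef_pos: [512.3, -82.1, 6.2]
eef_rot: [-3.141, 0.0, 0.992]
wrist_force: [0.5, 0.2, -3.4]
finger_gap: 31.0
finger_force: 40.0
```

Request:
servo_tool([
  [[0,0,-0.002,0,0,0,1],[0,0,-0.003,0,0,0,1],[0,0,-0.003,0,0,0,1]],
])

```text
clock: 12.05
eef_pos: [512.4, -82.2, 6.0]
eef_rot: [3.142, -0.0, 0.992]
wrist_force: [-8.6, 1.3, 15.9]
finger_gap: 30.3
finger_force: 40.0
```

Contact is made. I'll release, rise and go above A.

Request:
servo_tool([
  [[0,0,0.002,0,0,0,0.9],[0,0,0.002,0,0,0,0.3],[0,0,0.002,0,0,0,0.3],[0,0,0.002,0,0,0,0.3],[0,0,0.06,0,0,0,0.3],[0,0,0.15,0,0,0,0.3],[0,0,0.15,0,0,0,0.3]],
])

```text
clock: 12.75
eef_pos: [515.0, -82.7, 84.9]
eef_rot: [3.134, -0.003, 0.992]
wrist_force: [-0.8, -0.5, -0.0]
finger_gap: 65.3
finger_force: 0.0
```

Request:
servo_tool([
  [[0.282,-0.21,0,0,0,-0.071,0.3],[0.282,-0.21,0,0,0,-0.071,0.3],[0.282,-0.21,0,0,0,-0.071,0.3],[0.282,-0.21,0,0,0,-0.071,0.3],[0.282,-0.21,0,0,0,-0.071,0.3],[0.282,-0.21,0,0,0,-0.071,0.3]],
])

```text
clock: 13.35
eef_pos: [652.9, -187.0, 78.6]
eef_rot: [-3.14, 0.001, 0.768]
wrist_force: [0.3, -0.4, 0.4]
finger_gap: 65.6
finger_force: 0.0
```

```bash
python3 - <<'E'
from h import *
w=snap('wrist','w7'); s=manip.read_state(); print(s['clock'],s['eef_pos'],s['eef_rot'])
for o in yellow(w): print(*o)
t=snap('top','t7')
for o in yellow(t): print(*o)
F=[]
for i in range(6): manip.camera('wrist'); F.append(manip.read_state()['wrist_force'][2])
print(np.mean(F))
E
```

```text
13.4 [ 652.71601085 -186.63032074   79.12508641] [-3.14053761e+00  4.72194167e-04  7.68651438e-01]
[325.  62.] 27.7 [ 752.4 -100.2] [29.7 22.4] 62.0
[318. 256.] 36.4 [ 653.8 -186.5] [69.1 26.4] 44.9
[629.  28.] 65.2 [ 943.7 -958.9] [67.6 29. ] 62.0
[615.  37.] 55.9 [ 918.6 -923.1] [54.9 23.9] 63.3
-0.14962455489076418
```

Aligned over A. Descend, grip and lift to weigh.

Request:
servo_tool([
  [[0.001,0,-0.1,0,0,0.003,0.3],[0.001,0,-0.14,0,0,0.003,0.3],[0.001,0,-0.169,0,0,0.003,0.3],[0.001,0,-0.169,0,0,0.003,0.3],[0.001,0,-0.169,0,0,0.003,1],[0.001,0,-0.169,0,0,0.003,1],[0.001,0,-0.169,0,0,0.003,1],[0.001,0,-0.169,0,0,0.003,1],[0.001,0,-0.169,0,0,0.003,1],[0.001,0,-0.169,0,0,0.003,1]],
], newtons=50)

```text
clock: 14.75
eef_pos: [654.1, -187.3, -4.1]
eef_rot: [3.141, -0.0, 0.778]
wrist_force: [-0.6, -1.0, 2.3]
finger_gap: 30.4
finger_force: 50.0
```

Request:
servo_tool([
  [[0,0,0.03,0,0,0,1],[0,0,0.1,0,0,0,1],[0,0,0.19,0,0,0,1],[0,0,0.19,0,0,0,1],[0,0,0.19,0,0,0,1],[0,0,0.19,0,0,0,1]],
])

```text
clock: 15.35
eef_pos: [652.9, -186.9, 88.7]
eef_rot: [-3.139, 0.001, 0.778]
wrist_force: [-0.2, 0.5, -4.5]
finger_gap: 30.5
finger_force: 50.0
```

```bash
python3 - <<'E'
from h import *
F=[]
for i in range(12):
    manip.camera('wrist'); s=manip.read_state(); F.append(s['wrist_force'])
F=np.array(F); print(F.mean(0).round(2),F.std(0).round(2)); print(s['clock'],s['eef_pos'],s['eef_rot'],s['finger_gap'],s['finger_force'])
w=snap('wrist','w8')
for o in yellow(w,124): print(*o)
for o in yellow(w,49): print(*o)
E
```

```text
[ 0.04  0.2  -4.24] [0.58 0.48 0.6 ]
15.95 [ 653.84516508 -187.15631495   90.29999646] [-3.14152426e+00 -1.49807753e-06  7.77842982e-01] 30.423064473278632 49.997186064720154
[326.  69.] 27.7 [ 738.3 -110.3] [19.9 15.1] 61.5
[313. 261.] 130.5 [ 667.4 -172.2] [24.9 28.3] 44.5
[326.  69.] 27.7 [ 750.7 -101.6] [28.6 21.6] 61.5
[313. 261.] 130.5 [ 648.9 -190.3] [35.8 40.6] 44.5
```

A weighs about 4.2–4.3 N against B's 2.6 N, so A is the copper one and goes into the fixture.

Request:
servo_tool([
  [[-0.482,-0.275,0,0,0,-0.0745,1],[-0.482,-0.275,0,0,0,-0.0745,1],[-0.482,-0.275,0,0,0,-0.0745,1],[-0.482,-0.275,0,0,0,-0.0745,1],[-0.482,-0.275,0,0,0,-0.0745,1],[-0.482,-0.275,0,0,0,-0.0745,1],[-0.482,-0.275,-0.05,0,0,-0.0745,1],[-0.482,-0.275,-0.08,0,0,-0.0745,1],[-0.482,-0.275,-0.08,0,0,-0.0745,1],[-0.482,-0.275,-0.08,0,0,-0.0745,1]],
])

```text
clock: 17.0
eef_pos: [413.2, -324.8, 51.0]
eef_rot: [3.141, -0.0, 0.544]
wrist_force: [-0.1, -0.8, -4.1]
finger_gap: 30.8
finger_force: 50.0
```

```bash
python3 - <<'E'
from h import *
w=snap('wrist','w9'); t=snap('top','t9'); sc=snap('scene','s9'); s=manip.read_state(); print(s['clock'],s['eef_pos'],s['eef_rot'],s['wrist_force'])
a=cv2.resize(w['frame'][130:330,180:460,::-1],None,fx=2.6,fy=2.6,interpolation=cv2.INTER_CUBIC)
cv2.imwrite('pics/w9c.png',a)
for o in yellow(sc,48): print(*o)
E
```

```text
17.15 [ 413.43946689 -324.92987751   51.34064103] [ 3.14004090e+00 -4.58096260e-04  5.44210903e-01] [-0.01371538  0.04618551 -4.42469415]
[295. 207.] 46.3 [504.7 -92.5] [50.9 26.1] 57.3
[356. 266.] 91.3 [ 434.5 -311.2] [80.1 24.8] 31.9
```

View pics/w9c.png

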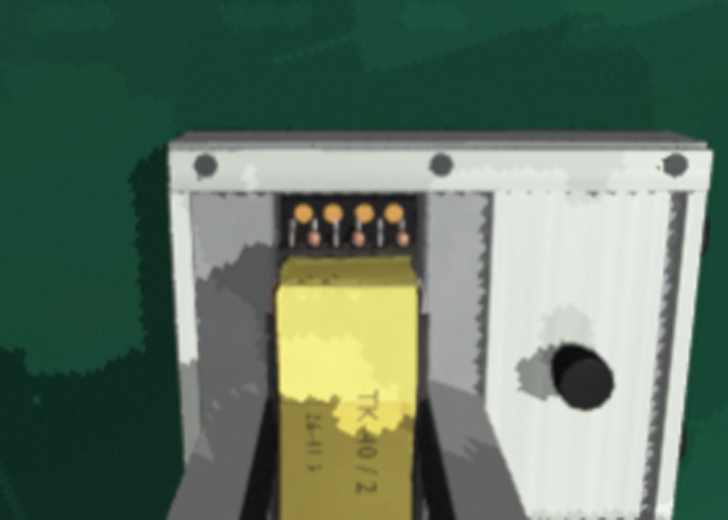

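The wrist view shows A held over the pocket: block front-top edge at crop (277–418, 285), pocket mouth at (277–425, 195), bed contacts at y≈212. I'll check the offset in numbers.

```bash
python3 - <<'E'
from h import *
c=load('w9'); g=lambda u,v,z:pt(c,180+(u+.5)/2.6-.5,130+(v+.5)/2.6-.5,z)
P=cloud(c); N=np.array([412.9,-324.7,0]); X=np.array([.516,-.8565,0]); Y=np.array([.8565,.516,0])
f=lambda p:np.round([(p-N)@X,(p-N)@Y,p[2]],1)
zt=np.nanmedian(P[245:260,290:336,2]); print('ztop',zt)
for u,v,z in((277,285,zt),(418,285,zt),(283,260,zt-36),(413,260,zt-36),(277,195,36),(425,195,36),(304,212,31),(395,212,31)): print((u,v),f(g(u,v,z)))
E
```

```text
ztop 91.16132984053891
(277, 285) [-14.5  34.1  91.2]
(418, 285) [12.4 34.2 91.2]
(283, 260) [-15.9  30.2  55.2]
(413, 260) [14.1 30.3 55.2]
(277, 195) [-18.5  42.1  36. ]
(425, 195) [18.1 42.1 36. ]
(304, 212) [-12.1  36.9  31. ]
(395, 212) [11.  36.9 31. ]
```

The offset is under 1 mm in both axes. I'll descend gently with a small correction.

Request:
servo_tool([
  [[-0.001,-0.0015,-0.02,0,0,0,1],[-0.001,-0.0015,-0.032,0,0,0,1],[-0.001,-0.0015,-0.036,0,0,0,1],[-0.001,-0.0015,-0.04,0,0,0,1],[-0.001,-0.0015,-0.043,0,0,0,1],[-0.001,-0.0015,-0.043,0,0,0,1],[-0.001,-0.0015,-0.043,0,0,0,1]],
])

```text
clock: 17.85
eef_pos: [412.5, -325.5, 29.0]
eef_rot: [3.141, -0.0, 0.544]
wrist_force: [-0.8, 0.1, -5.5]
finger_gap: 30.5
finger_force: 50.0
```

Request:
servo_tool([
  [[0,0,-0.004,0,0,0,1],[0,0,-0.007,0,0,0,1],[0,0,-0.01,0,0,0,1],[0,0,-0.012,0,0,0,1],[0,0,-0.012,0,0,0,1],[0,0,-0.012,0,0,0,1]],
])

```text
clock: 18.45
eef_pos: [412.6, -325.6, 23.5]
eef_rot: [3.141, -0.0, 0.544]
wrist_force: [-2.6, 2.5, 7.6]
finger_gap: 30.3
finger_force: 50.0
```

Request:
servo_tool([
  [[0,0,-0.002,0,0,0,1],[0,0,-0.004,0,0,0,1],[0,0,-0.004,0,0,0,1],[0,0,-0.004,0,0,0,1],[0,0,-0.004,0,0,0,1]],
])

```text
clock: 18.95
eef_pos: [412.6, -325.6, 21.6]
eef_rot: [3.141, -0.0, 0.544]
wrist_force: [-2.6, 1.7, 10.0]
finger_gap: 30.4
finger_force: 50.0
```

```bash
python3 - <<'E'
from h import *
F=[]
for i in range(8):
    manip.camera('wrist'); s=manip.read_state(); F.append(s['wrist_force'])
print(np.mean(F,0).round(2),s['clock'],s['eef_pos'],s['eef_rot'],s['finger_gap'],s['finger_force'])
c=snap('wrist','w10'); P=cloud(c); m=P[245:262,290:336]; print('ztop',np.nanmedian(m[...,2]))
t=snap('scene','s10')
for o in yellow(t,48): print(*o)
cv2.imwrite('pics/s10c.png',cv2.resize(t['frame'][170:320,230:420,::-1],None,fx=4,fy=4,interpolation=cv2.INTER_CUBIC))
E
```

```text
[-3.41  3.01  9.64] 19.35 [ 412.61713146 -325.59645436   21.66788658] [ 3.14077402e+00 -2.52075728e-04  5.43915883e-01] 30.82488552606848 50.00306189060211
ztop 61.84332557613861
[355. 274.] 61.4 [ 413.3 -324.8] [78.2 24.9] 32.5
```

View pics/s10c.png

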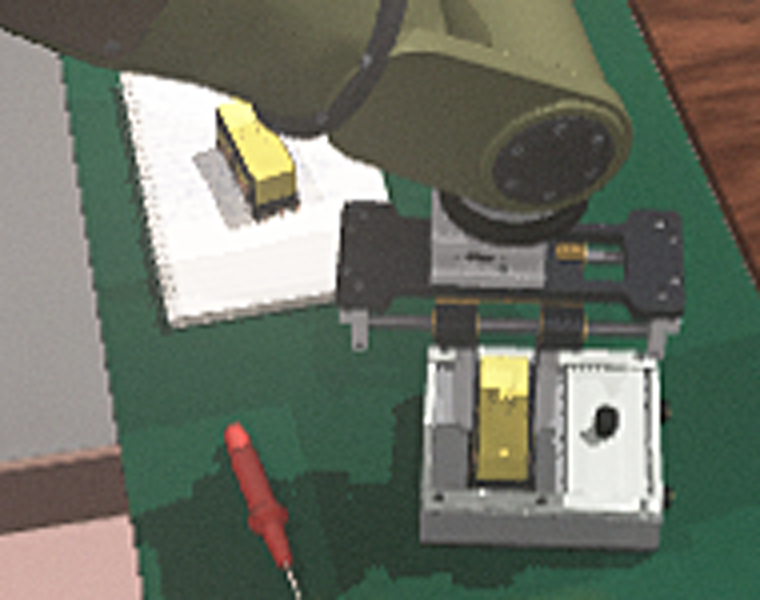

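The scene view shows B upright on the book at crop (257,160) and A seated in the pocket at (503,420), gripped. Its top at 61.8 mm means the underside is about 11 mm below the fixture face, and the bed force is about 14 N. Handing in.

```bash
python3 -c "
from cell import manip
print(manip.sign_off())"
```

```text
the job is handed in; nothing more can be done
None
```

I handed the job in with the heavier transformer (about 4.2 N) gripped and pressed roughly 5 mm down on the contacts in the fixture pocket, and the lighter one (about 2.6 N) upright and released on the log book; no verdict came back.

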